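# Fish the strainer out of the soap hopper

### The job

The orange strainer at the bottom of the washer's soap hopper is due for a rinse. Take the long hook from its stand, catch the strainer by its wire handle, lift it out of its deep well with the hook alone (do not touch it with the gripper) and set it down gently, standing upright, on the free floor of the rinse tray; then hang the hook back in the fork of its stand. Leave the other strainers in their wells and everything else where it is.

Things in the scene. Friction and masses are not known exactly. Their poses are not given: they have to be found in the camera images.
- hopper: Washer soap hopper: fixed white box, open on top. Origin: centre of the underside of its well block, 74 mm (x) by 214 mm (y). Three square wells in a row, centres at y = -70, 0, +70 mm (x = 0), each 66 x 66 mm inside, walls 4 mm; well floor 6 mm, rim 150 mm above the table. Behind (x = 38 to 155 mm) a valve box with the lid folded back on it, 147 mm high.
- strainer_orange: The strainer to fetch: round, 46 mm across, 26 mm high, orange rims, 40 to 85 g; origin at the centre of its underside. It stands loose in one of the three wells (any), up to 6 mm off the well centre, turned any way. Rigid upright orange handle of 4 mm wire in its own x-z plane: legs at x = -18 and +18 mm up to z = 40 mm, then sloping at 45 degrees to a peak on the axis, wire centre z = 58 mm.
- strainer_orange_bail (a point): The underside of the peak of the orange strainer's wire handle (56 mm above the strainer's underside, on its axis); axes as the strainer's.
- strainer_blue: Same strainer with blue rims and handle, in another well; stays there.
- strainer_green: Same strainer with green rims and handle, in another well; stays there.
- hook: Long-reach hook hanging upright in the stand, 90 g. Origin: bottom of the hook on the shaft axis, z up the shaft. Steel shaft 5 mm thick. At the bottom its wire turns out to the hook's own +x and up again: a U, floor (wire top) at z = 5 mm from x = 4 to 11 mm, tip reaching out to x = 18 mm and up to z = 13.5 mm; free gap 10 mm, centred at x = 7.5 mm. 190 mm long in all.
- hook_grip (a point): Middle of the hook's red handle, on the shaft axis, 158 mm above the hook's bottom; axes as the hook's. The handle runs from 127 to 190 mm above the bottom, 26 mm wide along x, 18 mm thick along y: grip it across the 18 mm.
- hook_guard (a point): Centre of the underside of the hook's round black guard (32 mm across, 5 mm thick, just below the handle), on the shaft axis, 122 mm above the hook's bottom.
- stand: Fixed tool stand: base plate 120 x 200 x 10 mm, post and cross bar (bar along y at x = 2 mm, 22 mm wide, top at z = 150 mm). Origin under the plate, 10 mm on the -x side of its middle. At y = +50 mm a level two-pronged fork reaches out to the stand's -x; the hook hangs in it by its guard. At y = -55 mm, x = -30 mm a fixed green scraper, top at z = 170 mm.
- stand_seat (a point): Where the hook's guard rests when hung: top plane of the fork (150 mm above the table), midway between the prongs; axes as the stand's. The slot is 11 mm wide, runs along x from 35 mm on the +x side to 17 mm on the -x side of this point, then flares out to 36 mm, open to -x. To take the hook, lift it a little and draw it out to the stand's -x.
- tray: Fixed white rinse tray, 270 mm (x) by 160 mm (y), rim 22 mm high, walls and floor 4 mm. Origin: centre of its underside. A bottle stands near one end of its length and a brush lies near the other (either way round); the middle is free.
- rinse_bottle: Bottle standing in the tray, 48 mm across, 165 mm high; origin under its centre.
- brush: Brush lying in the tray, 42 mm (its x) by 110 mm (its y), 40 mm high; origin under its centre.
- jug: Blue detergent jug, 75 mm (x) by 110 mm (y, handle to 70 mm from the centre at -y), 250 mm high; origin under its centre.
- softener: Green softener bottle, 66 mm across, 230 mm high; origin under its centre.
- stain_bottle: White stain-remover bottle, 60 mm across, 210 mm high; origin under its centre.
- dose_cup: Yellow dosing cup, 70 mm across, 70 mm high; origin under its centre.
- powder_tub: White powder tub, 90 mm across, 120 mm high; origin under its centre.

How it is judged:
On the way, in this order (a step that is already met when the one before it is completed fails the run):
1. the orange strainer hangs on the hook, clear above the hopper rim (height (world z) of strainer_orange above 0.152 m and contact force between strainer_orange and hook above 0.1 N and contact force between strainer_orange and hopper below 0.05 N), for 0.1 s.
2. the orange strainer stands upright on the tray floor, let go by the hook (x of strainer_orange in the frame of tray between -0.11 and 0.11 m and y of strainer_orange in the frame of tray between -0.056 and 0.056 m and z of strainer_orange in the frame of tray below 0.01 m and angle between strainer_orange's own z axis and vertical below 0.12 rad and linear speed of strainer_orange below 0.03 m/s and contact force between strainer_orange and hook below 0.05 N), for 0.2 s.
At the end, for the whole second after the job is handed in: Orange strainer on the tray floor (centre within 110 mm of the tray centre lengthwise, 56 mm across; upright within 0.12 rad), at rest, clear of the hook; hook hanging in its fork (guard within 18 mm sideways, 6 mm in height of the seat; upright within 0.15 rad), at rest (all of step 2 and horizontal distance between hook_guard and stand_seat below 0.018 m and z of hook_guard in the frame of stand_seat between -0.006 and 0.006 m and angle between hook's own z axis and vertical below 0.15 rad and linear speed of hook below 0.03 m/s); the robot touches nothing.
It fails at once if the gripper's fingers touch the orange strainer (contact force between strainer_orange and the fingers above 0.5 N).
It fails at once if the strainer is dropped: moving faster than 0.45 m/s close above the tray (linear speed of strainer_orange above 0.45 m/s and z of strainer_orange in the frame of tray below 0.06 m and horizontal distance between strainer_orange and tray below 0.15 m).
It fails at once if the blue or the green strainer is moved more than 20 mm (distance of any of strainer_blue, strainer_green from where it was at the start of the episode above 0.02 m).
It fails at once if a bystander is pushed more than 25 mm or tipped (distance of any of rinse_bottle, brush, jug, softener, stain_bottle, dose_cup, powder_tub from where it was at the start of the episode above 0.025 m or angle between any of rinse_bottle, brush, jug, softener, stain_bottle, dose_cup, powder_tub's own z axis and vertical above 0.35 rad).
It also fails if it takes over 61 s, if anything falls off the work surface, if the arm or the gripper's body presses on something with over 40 N, if the wrist force passes 120 N, or if a joint passes its speed limit or range.

### The arm

A 7-joint arm with a two-finger parallel gripper is mounted at the origin on the work surface. World frame = base frame: x ahead of the robot, y to its left, z up, the work surface at z = 0. Lengths are in m, angles in rad, forces in N, time in s.
With the tool pointing down it reaches from about 0.35 to 0.9 m from the base axis. Payload 7.2 kg.
Tool frame: the origin (TCP) lies between the finger pads; the fingertips stand 25 mm ahead of it and the grasp point (between the pads) lies 6 mm ahead of it; z points along the fingers, y is the line along which they close (so a half turn about z gives the same grasp; the last joint's range is limited). The gripper opens to 85 mm and grips with 20 to 120 N. Pads are 22 mm wide; open, the fingers measure 114 mm over their backs; the gripper's body (76 mm by 85 mm) begins 54 mm behind the grasp point. The pads swing forward as they close: fully open they stand 13 mm farther back than shut.
Start: joints at [-1.38, 0.411, -0.013, 1.596, 0.006, 1.134, -0.082], TCP at [0.16, 0.604, 0.256] pointing down, gripper open.
Joint ranges: [-2.95, 2.95], [-0.29, 1.99], [-1.47, 1.44], [0.14, 2.54], [-1.03, 4.17], [0.13, 1.85], [-2.86, 2.86]. Speed limits (rad/s): [2.39, 2.39, 3.01, 3.01, 3.14, 3.14, 3.14].

### API

Orientations are given as a unit quaternion [w, x, y, z].
In Python, from plant import r gives the robot as it stands. Calls block until the motion is done:
- r.reach(position, orientation): joint-space move of the TCP to a pose.
- r.move_straight(position, ori=None, vel=0.15): straight line of the TCP; ori=None keeps the orientation; vel is the mean speed in m/s.
- r.set_joints(angles): joint-space move.
- r.command_gripper(opening): finger opening in m; the grip force is fixed at half the most; returns when the fingers have stopped.
- r.hold(seconds).
- r.solve_ik(position, orientation): joint angles nearest the present ones, or None.
- r.get_image(name): name is "scene" or "top"; returns a dict with "image" (384x512x3 uint8, blue, green, red), "K" (3x3 intrinsics, pixels), "rvec" (rotation vector, rad) and "tvec" (3), from world to camera coordinates, as OpenCV has them. Camera axes: x right, y down, z forward; pixel columns grow to the right and rows downward; lengths in m; the calibration is good to about 2 mm. A picture is of the moment at which its call begins. There is no depth.
A pose or a line that the arm cannot do raises r.MotionError and nothing moves.
- r.hand_in(): hands the job in; it is judged then, once.
Trained networks look in the newest picture that a camera, given by its name, has taken for a name from the list of things; names that differ only in an ending like _2 or _b are one class to them, and where a whole thing is asked for, a point or a joint stands for the part that bears it (a point fixed in the world has none). Each returns a list of dicts, best first, with "confidence" (0 to 1); they miss things now and then, are a little off and sometimes report something else, mostly with a low value. They report only what shows in the picture. A call takes as long as a camera call.
- r.boxes_of(name, camera): "box" ([centre column, centre row, width, height] in pixels, round what is visible of it).
Readings, each from a call of its own:
- r.current_clock(): time.
- r.current_joints(): joint angles.
- r.current_joint_velocities(): joint speeds.
- r.current_tau(): joint torques, N m.
- r.current_ee_pos(): TCP position.
- r.current_tool_rot(): TCP orientation.
- r.current_force(): force on the tool from outside, world axes, zero at the start.
- r.current_moment(): the same for the moment, N m.
- r.current_gripper_width(): finger opening in m.
- r.current_grip_force(): force on a finger pad.
Only numpy, scipy, OpenCV 4.12 (cv2) and the standard library are available. Lean on these libraries where they do the work, as an engineer would, in place of code of your own. Each camera call takes 0.05 s, during which the arm holds its last target. There are 200 camera calls.

## Working session

There is one attempt and no reset: what is moved stays moved. The work goes in short steps, each a Python script; the robot and the scene stay as the last script left them, time stands still between calls to the robot, and variables do not carry over. Pictures are saved under pics/ and viewed, at most 10 in all, crops included, and the job is handed in when it is done.

```bash
mkdir -p pics; ls; cat > h.py <<'E'
import numpy as np, cv2
from plant import r
def cam(n):
    d=r.get_image(n); R,_=cv2.Rodrigues(np.array(d['rvec'],float)); d['R']=R; d['t']=np.array(d['tvec'],float).ravel(); d['K']=np.array(d['K']); return d
def at_z(d,u,v,z):
    ray=d['R'].T@np.linalg.inv(d['K'])@np.array([u,v,1.]); c=-d['R'].T@d['t']
    return c+ray*(z-c[2])/ray[2]
def proj(d,p):
    q=d['K']@(d['R']@np.array(p,float)+d['t']); return q[:2]/q[2]
E
python3 - <<'E'
from h import *
for n in("scene","top"):
    d=cam(n); cv2.imwrite(f'pics/{n}0.png',cv2.resize(d['image'],(800,600),interpolation=cv2.INTER_CUBIC))
    print(n,(-d['R'].T@d['t']).round(3),d['K'][0,0])
    for k in["hopper","strainer_orange","hook","hook_grip","hook_guard","stand","stand_seat","tray","rinse_bottle","brush","jug","softener","stain_bottle","dose_cup","powder_tub","strainer_blue","strainer_green","strainer_orange_bail"]:
        print(k,[(np.round(b['box']).astype(int).tolist(),round(b['confidence'],2)) for b in r.boxes_of(k,n)[:2]])
E
```

```text
pics
scene [0.626 0.384 0.97 ] 374.3926620164987
hopper [([230, 287, 98, 110], 0.67), ([261, 318, 20, 18], 0.2)]
strainer_orange [([260, 318, 18, 20], 0.82), ([252, 95, 7, 34], 0.33)]
hook [([254, 103, 15, 47], 0.82)]
hook_grip []
hook_guard [([252, 90, 10, 21], 0.48), ([259, 288, 21, 9], 0.25)]
stand [([236, 111, 65, 82], 0.71), ([250, 102, 10, 49], 0.51)]
stand_seat [([236, 112, 57, 85], 0.6)]
tray [([257, 191, 108, 74], 0.7)]
rinse_bottle [([223, 184, 19, 41], 0.64)]
brush [([237, 111, 62, 82], 0.73), ([315, 223, 28, 45], 0.7)]
jug [([169, 219, 49, 77], 0.64)]
softener [([314, 131, 29, 59], 0.88), ([238, 111, 64, 84], 0.55)]
stain_bottle [([316, 223, 28, 48], 0.56)]
dose_cup [([358, 342, 36, 35], 0.72)]
powder_tub [([170, 153, 36, 48], 0.92)]
strainer_blue [([261, 287, 21, 10], 0.77)]
strainer_green []
strainer_orange_bail [([262, 318, 20, 18], 0.82), ([255, 258, 17, 13], 0.28)]
top [ 0.427 -0.037  1.012] 364.82220721959993
hopper [([181, 167, 104, 96], 0.62), ([390, 220, 94, 60], 0.56)]
strainer_orange [([154, 192, 9, 11], 0.52)]
hook [([156, 189, 7, 15], 0.71), ([386, 232, 27, 15], 0.66)]
hook_grip [([387, 233, 34, 15], 0.49)]
hook_guard [([385, 231, 33, 15], 0.58), ([329, 296, 37, 38], 0.3)]
stand [([390, 220, 92, 66], 0.62)]
stand_seat [([390, 220, 97, 64], 0.73)]
tray [([290, 221, 63, 104], 0.6)]
rinse_bottle [([291, 182, 23, 21], 0.86), ([155, 190, 4, 12], 0.58)]
brush [([287, 257, 40, 21], 0.72)]
jug [([259, 118, 53, 64], 0.64)]
softener [([329, 296, 40, 39], 0.84)]
stain_bottle [([221, 267, 31, 25], 0.71)]
dose_cup [([115, 267, 38, 26], 0.84)]
powder_tub [([348, 139, 43, 46], 0.91)]
strainer_blue [([182, 194, 12, 12], 0.55), ([220, 264, 28, 30], 0.17)]
strainer_green [([212, 199, 14, 16], 0.7)]
strainer_orange_bail []
```

View pics/scene0.png

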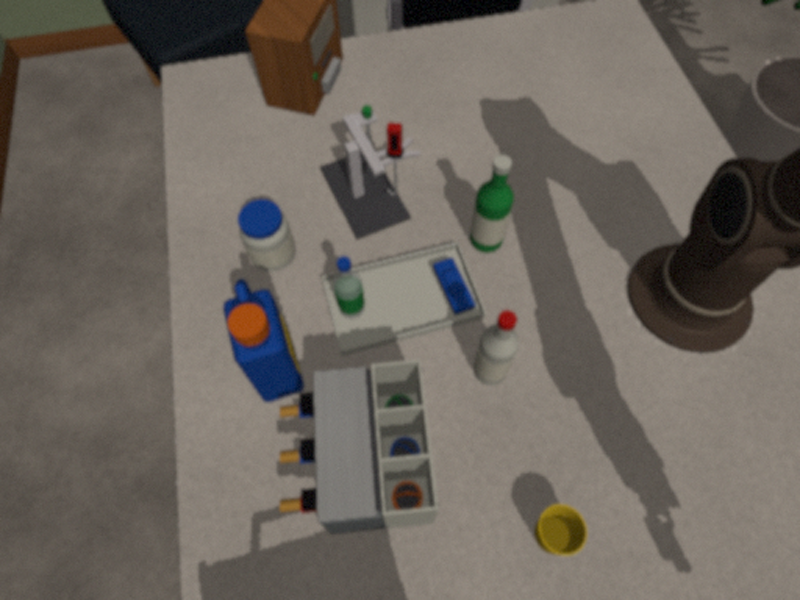

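View pics/top0.png

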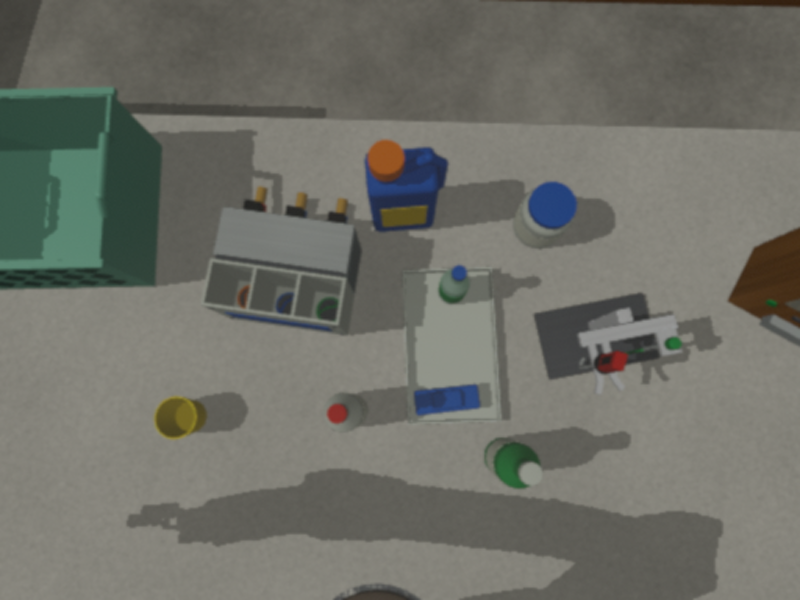

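The scene view shows the orange strainer in the well nearest the viewer (408,493). The top view shows it in the left well (243,295), with the hook at (610,360) on the stand's robot-facing side. The middle of the tray, around (455,335), is free. I'll zoom in for exact corners.

```bash
python3 - <<'E'
from h import *
a=cam("top")['image'];b=cam("scene")['image']
def crop(im,c,r_,w,h,W,H):
    return cv2.resize(im[r_:r_+h,c:c+w],(W,H),interpolation=cv2.INTER_CUBIC)
cv2.imwrite('pics/hop.png',np.hstack([crop(a,125,130,100,100,400,400),crop(b,205,225,100,100,400,400)]))
cv2.imwrite('pics/std.png',np.hstack([crop(a,340,180,100,80,500,400),crop(b,215,60,60,80,300,400)]))
E
```

```text
(no output)
```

View pics/hop.png

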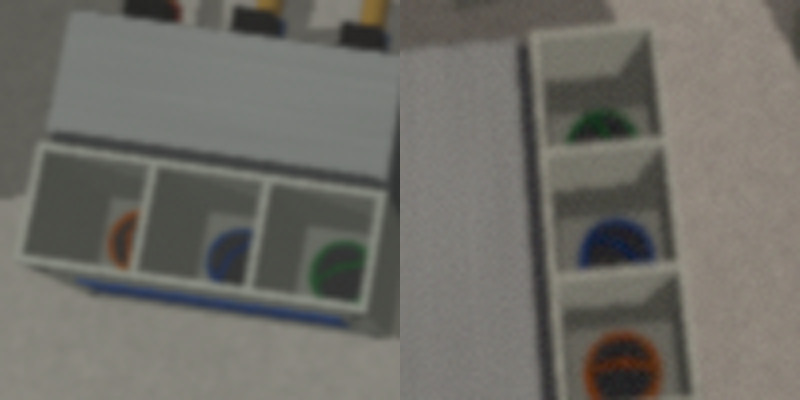

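View pics/std.png

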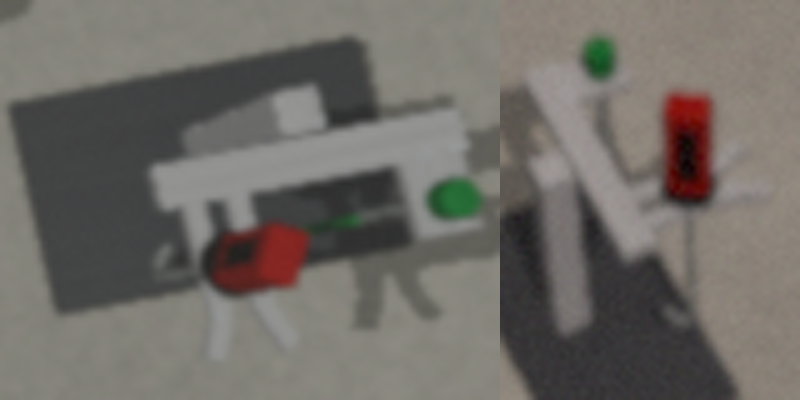

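The crops give the hopper's rim corners, the stand's plate and bar corners, and the hook (guard at about (225,262) in the left panel, U at (165,262)). Next: fit the poses and make large, rectified crops of the hook and the orange strainer.

```bash
cat > fit.py <<'E'
from h import *
from scipy.optimize import least_squares
T=cam("top");S=cam("scene")
def px(X,Y,s,c,r_): return ((X+.5)/s-.5+c,(Y+.5)/s-.5+r_)
def fit(obs,x0):
    def f(p):
        c,s=np.cos(p[2]),np.sin(p[2]);o=[]
        for d,uv,m in obs: o+=list(proj(d,[p[0]+c*m[0]-s*m[1],p[1]+s*m[0]+c*m[1],m[2]])-uv)
        return o
    q=least_squares(f,x0,loss='soft_l1'); print(q.x.round(4),np.round(q.fun,1)); return q.x
m=1e-3
ht=[((40,145),(37,107)),((20,258),(-37,107)),((368,310),(-37,-107)),((386,192),(37,-107))]
hs=[((130,32),(37,-107)),((252,28),(-37,-107)),((267,145),(-37,-35)),((281,265),(-37,35))]
H=fit([(T,px(*a,4,125,130),(b[0]*m,b[1]*m,.15)) for a,b in ht]+[(S,px(*a,4,205,225),(b[0]*m,b[1]*m,.15)) for a,b in hs],[.5,.15,-.15])
st=[((10,103),(70,100,10)),((355,38),(70,-100,10)),((58,312),(-50,100,10)),((150,167),(13,75,150))]
D=fit([(T,px(*a,5,340,180),tuple(np.array(b)*m)) for a,b in st[:3]],[.45,-.4,.15])
g=at_z(T,*px(225,262,5,340,180),.1525);print('guard top',g.round(4))
e=at_z(T,*px(293,258,5,340,180),.218);print('handle top',e.round(4))
e=at_z(S,*px(188,97,5,215,60),.218);print('handle top S',e.round(4))
for n in((467,112),(467,148),(150,165),(160,210)): print('bar',at_z(T,*px(*n,5,340,180),.15).round(4))
R=lambda t:np.array([[np.cos(t),-np.sin(t)],[np.sin(t),np.cos(t)]])
print('guard in stand',R(D[2]).T@(g[:2]-D[:2]),'orange well',H[:2]+R(H[2])@[0,.07])
E
python3 - <<'E'
from fit import *
w=H[:2]+R(H[2])@[0,.07]
# ortho-rectified views at handle plane heights, 0.25 mm/px, in hopper axes
def rect(d,c,z,th,half,n):
    src=[];dst=[(0,0),(n,0),(n,n),(0,n)]
    for a,b in((1,1),(1,-1),(-1,-1),(-1,1)): # up=+x, left=+y
        p=c+R(th)@np.array([a,b])*half; src.append(proj(d,[*p,z]))
    M=cv2.getPerspectiveTransform(np.float32(src),np.float32(dst)); return cv2.warpPerspective(d['image'],M,(n,n),flags=cv2.INTER_CUBIC)
def gr(I,n,half):
    for k in range(-40,41,10):
        if abs(k*m)<half:
            q=int(n/2-k*m/half*n/2); cv2.line(I,(q,0),(q,6),(255,255,255)); cv2.line(I,(0,q),(6,q),(255,255,255))
    return I
im=[gr(rect(d,w,z,H[2],.036,280),280,.036) for z in(.032,.060) for d in(S,)]
hg=g[:2]
im2=[gr(rect(d,hg,.036,D[2],.036,280),280,.036) for d in(S,T)]
cv2.imwrite('pics/rect.png',np.vstack([np.hstack(im),np.hstack(im2)]))
E
```

```text
[ 0.586   0.1708 -0.1189] [-0.3 -1.6 -1.5 -0.2 -0.6 -0.2 -0.  -0.8 -0.4  0.   0.6 -2.   0.5 -1.5
  0.7 -0.3]
[ 0.5367 -0.3726  0.214 ] [-0.4 -0.3  0.8 -0.4 -0.2  0.8]
guard top [ 0.4883 -0.3291  0.1525]
handle top [ 0.4862 -0.3363  0.218 ]
handle top S [ 0.4867 -0.3373  0.218 ]
bar [ 0.563  -0.4469  0.15  ]
bar [ 0.5457 -0.446   0.15  ]
bar [ 0.5333 -0.2958  0.15  ]
bar [ 0.5121 -0.3001  0.15  ]
guard in stand [-0.03809699  0.052718  ] orange well [0.59426933 0.24034732]
```

View pics/rect.png

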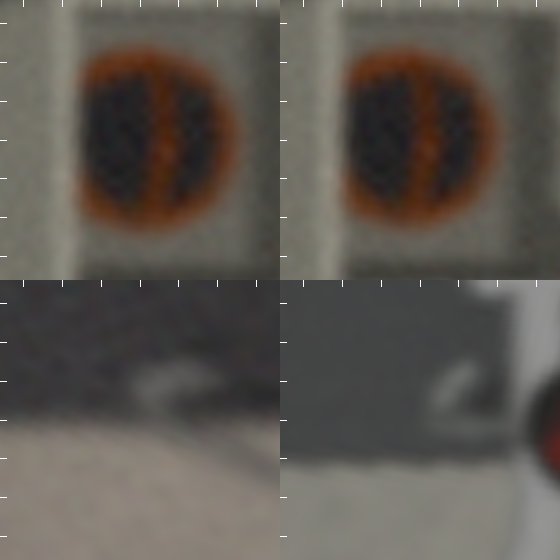

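Rectified crops: the orange rim is centred near (149,138) in panel 1. The handle runs along hopper x, with the peak at (150,138) in panel 2. The hook's U points to stand +x and somewhat −y, with the tip near (470,365) in panel 4. I'll fit the hook's yaw by silhouette.

```bash
python3 - <<'E'
from fit import *
from scipy.optimize import minimize
masks={}
def red(d,c,r_,w,h):
    I=d['image'].astype(int);k=((I[...,2]>80)&(I[...,2]>2*I[...,1])&(I[...,2]>2*I[...,0])).astype(np.uint8)
    M=np.zeros_like(k);M[r_:r_+h,c:c+w]=k[r_:r_+h,c:c+w];return cv2.morphologyEx(M,cv2.MORPH_CLOSE,np.ones((7,7)))
ms=[(T,red(T,370,215,40,40)),(S,red(S,240,70,30,40))]
print([k.sum() for _,k in ms])
def hull(d,p,sc=16):
    P=np.array([[a*.013,b*.009] for a in(1,-1) for b in(1,-1)])@R(p[2]).T+p[:2]
    q=np.float32([proj(d,[*x,z]) for x in P for z in(.155,.2185)])
    return cv2.convexHull(q)
def cost(p):
    s=0
    for d,k in ms:
        J=np.zeros((384*4,512*4),np.uint8);cv2.fillConvexPoly(J,np.round(hull(d,p)*4*16+1.5*16).astype(np.int32),255,shift=4)
        s+=np.abs(cv2.resize(J,(512,384),interpolation=cv2.INTER_AREA)/255.-k).sum()
    return s
best=[]
for y in np.arange(0,np.pi,np.pi/12):
    q=minimize(cost,[.4867,-.332,y],method='Nelder-Mead',options=dict(initial_simplex=[[.4867,-.332,y],[.4897,-.332,y],[.4867,-.328,y],[.4867,-.332,y+.15]],maxiter=60)); best.append((round(q.fun,1),q.x.round(4)))
best.sort(key=lambda t:t[0]); print(best[:6])
p=best[0][1]
# overlays with candidate hook yaws
def wire(p,th):
    U=[(0,.1),(0,.006),(.0015,.003),(.004,.0025),(.011,.0025),(.0145,.0045),(.0155,.008),(.0155,.0135)]
    return [[p[0]+np.cos(th)*a,p[1]+np.sin(th)*a,.028+z] for a,z in U]
out=[]
for d,c,r_ in((S,242,112),(T,360,222)):
    row=[]
    for th in(None,p[2],p[2]-np.pi,D[2]-.4,D[2]-.75):
        I=cv2.resize(d['image'][r_:r_+22,c:c+20],(160,176),interpolation=cv2.INTER_CUBIC); I=cv2.convertScaleAbs(I,alpha=1.6)
        if th is not None:
            q=np.array([proj(d,x) for x in wire(p,th)]); q=((q-[c,r_]+.5)*8).astype(np.int32); cv2.polylines(I,[q],False,(0,255,255),1)
        row.append(I)
    out.append(np.hstack(row))
cv2.imwrite('pics/hook.png',np.vstack(out))
E
```

```text
[ 0.586   0.1708 -0.1189] [-0.3 -1.6 -1.5 -0.2 -0.6 -0.2 -0.  -0.8 -0.4  0.   0.6 -2.   0.5 -1.5
  0.7 -0.3]
[ 0.5367 -0.3726  0.214 ] [-0.4 -0.3  0.8 -0.4 -0.2  0.8]
guard top [ 0.4883 -0.3291  0.1525]
handle top [ 0.4862 -0.3363  0.218 ]
handle top S [ 0.4867 -0.3373  0.218 ]
bar [ 0.563  -0.4469  0.15  ]
bar [ 0.5457 -0.446   0.15  ]
bar [ 0.5333 -0.2958  0.15  ]
bar [ 0.5121 -0.3001  0.15  ]
guard in stand [-0.03809699  0.052718  ] orange well [0.59426933 0.24034732]
[np.uint64(167), np.uint64(164)]
[(np.float64(118.6), array([ 0.4877, -0.3341,  1.542 ])), (np.float64(118.7), array([ 0.4881, -0.3331,  1.556 ])), (np.float64(119.0), array([ 0.4885, -0.3334,  1.5923])), (np.float64(120.6), array([ 0.4889, -0.3331, -0.171 ])), (np.float64(120.8), array([ 0.4884, -0.3337, -0.1683])), (np.float64(120.8), array([ 0.4889, -0.3337,  2.9735]))]
```

View pics/hook.png

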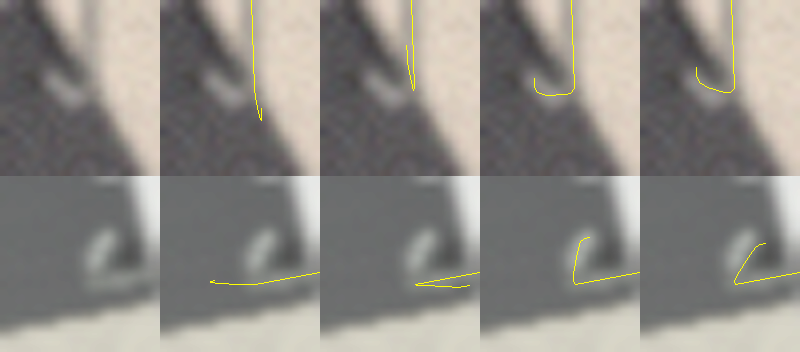

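The U points to world yaw of roughly −0.2 to −0.4, since the third overlay matches best. The gripper will square the handle anyway. Next I check IK along the plan and grasp.

```bash
cat >> h.py <<'E'
from scipy.spatial.transform import Rotation as Ro
def Q(yaw):
    q=(Ro.from_euler('z',yaw)*Ro.from_euler('x',np.pi)).as_quat(); return [q[3],q[0],q[1],q[2]]
E
python3 - <<'E'
from fit import *
w=H[:2]+R(H[2])@np.array([.0005,.0676]); print('strainer',w)
c=at_z(T,453/1.5625,345/1.5625,.004); print('tray spot',c, [at_z(T,a/1.5625,b/1.5625,.022).round(3) for a,b in((404,270),(490,268),(502,418),(408,420))])
print(r.current_clock(), r.current_tool_rot())
for k in(0,np.pi):
    for P,y in(([.488,-.333,.192],-.22),([.43,-.35,.3],-.22),([*w,.2],-1.72),([*w,.40],-1.72),([*c[:2],.2],-1.72)):
        j=r.solve_ik(P,Q(y+k)); print(k>0,P, None if j is None else np.round(j,2))
E
```

```text
[ 0.586   0.1708 -0.1189] [-0.3 -1.6 -1.5 -0.2 -0.6 -0.2 -0.  -0.8 -0.4  0.   0.6 -2.   0.5 -1.5
  0.7 -0.3]
[ 0.5367 -0.3726  0.214 ] [-0.4 -0.3  0.8 -0.4 -0.2  0.8]
guard top [ 0.4883 -0.3291  0.1525]
handle top [ 0.4862 -0.3363  0.218 ]
handle top S [ 0.4867 -0.3373  0.218 ]
bar [ 0.563  -0.4469  0.15  ]
bar [ 0.5457 -0.446   0.15  ]
bar [ 0.5333 -0.2958  0.15  ]
bar [ 0.5121 -0.3001  0.15  ]
guard in stand [-0.03809699  0.052718  ] orange well [0.59426933 0.24034732]
strainer [0.59448104 0.23790495]
tray spot [ 0.52231611 -0.11923255  0.004     ] [array([ 0.652, -0.029,  0.022]), array([ 0.66 , -0.181,  0.022]), array([ 0.399, -0.203,  0.022]), array([ 0.391, -0.043,  0.022])]
2.3 [7.74049912e-06 1.29019092e-01 9.91642110e-01 2.95412721e-06]
False [0.488, -0.333, 0.192] [-0.19  0.61  1.04  1.8  -0.6   1.08 -0.72]
False [0.43, -0.35, 0.3] [-0.19  0.38  1.05  1.76 -0.35  1.21 -0.83]
False [np.float64(0.5944810411536634), np.float64(0.23790494912181598), 0.2] [-0.39  0.49 -0.1   1.61  0.05  1.04  2.49]
False [np.float64(0.5944810411536634), np.float64(0.23790494912181598), 0.4] [-0.48  0.36  0.03  1.34 -0.01  1.44  2.54]
False [np.float64(0.5223161112323431), np.float64(-0.11923255330851107), 0.2] [-0.74  0.62  1.26  1.93 -0.67  1.1  -2.49]
True [0.488, -0.333, 0.192] [-0.17  0.59  1.    1.8  -0.56  1.07  2.39]
True [0.43, -0.35, 0.3] [ 0.61  0.26 -0.01  1.71  0.    1.17  1.94]
True [np.float64(0.5944810411536634), np.float64(0.23790494912181598), 0.2] [-0.83  0.53  0.54  1.65 -0.3   1.05 -0.35]
True [np.float64(0.5944810411536634), np.float64(0.23790494912181598), 0.4] [-0.83  0.39  0.56  1.36 -0.2   1.45 -0.43]
True [np.float64(0.5223161112323431), np.float64(-0.11923255330851107), 0.2] [-0.61  0.46  0.99  1.92 -0.46  1.    0.45]
```

```bash
python3 - <<'E'
from h import *
q=Q(-.22+np.pi)
r.move_straight([.16,.604,.45],vel=.3)
r.reach([.488,-.333,.42],q)
print(r.current_clock(),np.round(r.current_joints(),2))
r.move_straight([.488,-.333,.30],vel=.25)
d=cam("scene");d2=cam("top")
cv2.imwrite('pics/pre.png',np.hstack([cv2.resize(d['image'][50:160,200:310],(400,400)),cv2.resize(d2['image'][170:270,330:430],(400,400))]))
r.move_straight([.488,-.333,.192],vel=.12)
print(r.current_clock(),r.current_force(),np.round(r.current_joints(),2))
r.command_gripper(0.0)
print(r.current_clock(),r.current_gripper_width(),r.current_grip_force(),r.current_force(),r.current_moment(),r.current_ee_pos())
E
```

```text
6.55 [ 0.53  0.26 -0.01  1.42  0.    1.45  1.86]
8.3333 [-0.28786318  0.45602513  0.26604001] [ 0.54  0.41 -0.03  1.75  0.01  0.97  1.86]
8.9583 0.017683038748204594 58.57105493545532 [-0.38625776 -0.00559331  1.66273811] [ 0.03076759 -0.0009907  -0.0125457 ] [ 0.48813715 -0.333019    0.19223228]
```

```bash
python3 - <<'E'
from h import *
p=np.array(r.current_ee_pos()); u=np.array([np.cos(.205),np.sin(.205),0])
r.move_straight(p+[0,0,.015],vel=.08)
r.move_straight(p+[0,0,.015]-u*.085,vel=.12); print(r.current_force(),r.current_clock())
r.move_straight([*(p-u*.085)[:2],.42],vel=.3)
w=np.array([.5945,.2379]); y=-1.72; hx=np.array([np.cos(y),np.sin(y)])
s=w-hx*.0245
r.reach([*s,.38],Q(y+np.pi)); print(r.current_clock(),np.round(r.current_joints(),2),r.current_ee_pos())
r.move_straight([*s,.325],vel=.15); r.hold(.3)
d=cam("scene");d2=cam("top"); P=[*s,.325-.164]
print('hook bottom expected S',proj(d,P),'T',proj(d2,P),'tip',proj(d,[*(s+hx*.0155),P[2]+.0135]),proj(d2,[*(s+hx*.0155),P[2]+.0135]))
cv2.imwrite('pics/over.png',np.hstack([cv2.resize(d['image'][260:345,215:300],(400,400),interpolation=cv2.INTER_CUBIC),cv2.resize(d2['image'][140:225,130:215],(400,400),interpolation=cv2.INTER_CUBIC)]))
print(r.current_force(),r.current_clock())
E
```

```text
[ 0.35294153 -0.95036782 -0.5737012 ] 10.1583
13.35 [-0.22  0.43 -0.41  1.31  0.17  1.43 -0.76] [0.59857228 0.26109194 0.37981007]
hook bottom expected S [260.71731969 319.05884011] T [135.88217579 178.41162056] tip [260.17214546 310.10768235] [140.38522142 178.36097193]
[0.99727453 0.13424849 0.30202379] 14.2667
```

View pics/over.png

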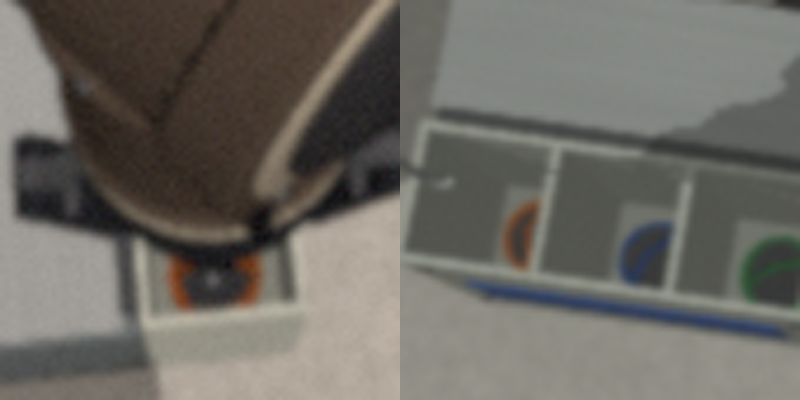

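The hook tip in the top panel at (450,182) and the bottom in the scene panel at (213,280) match the predicted pixels within half a pixel. I'll descend beside the wire, slide under and lift a little.

```bash
python3 - <<'E'
from h import *
w=np.array([.5945,.2379]); y=-1.72; hx=np.array([np.cos(y),np.sin(y)])
s=w-hx*.0245; e=w-hx*.0075
f0=np.array(r.current_force())
for z in(.25,.202):
    r.move_straight([*s,z],vel=.1); r.hold(.1); print(z,r.current_ee_pos()[2],np.array(r.current_force())-f0,r.current_moment())
r.move_straight([*e,.202],vel=.05); r.hold(.2); print('in',np.array(r.current_force())-f0)
r.move_straight([*e,.235],vel=.05); r.hold(.4); print('up',np.array(r.current_force())-f0,r.current_clock())
d=cam("scene");d2=cam("top"); 
cv2.imwrite('pics/in.png',np.hstack([cv2.resize(d['image'][260:345,215:300],(400,400),interpolation=cv2.INTER_CUBIC),cv2.resize(d2['image'][140:225,130:215],(400,400),interpolation=cv2.INTER_CUBIC)]))
E
```

```text
0.25 0.25095528434588943 [-1.47019256 -0.39107738 -1.31924089] [ 0.01746195 -0.02584818 -0.06265453]
0.202 0.20289831112852952 [-0.86228679  0.01739574 -1.56904247] [-0.0626687   0.05083212 -0.03512372]
in [-0.05764733 -0.08202746 -1.60483269]
up [-2.04371508 -0.01503896 -1.3560456 ] 17.9
```

View pics/in.png

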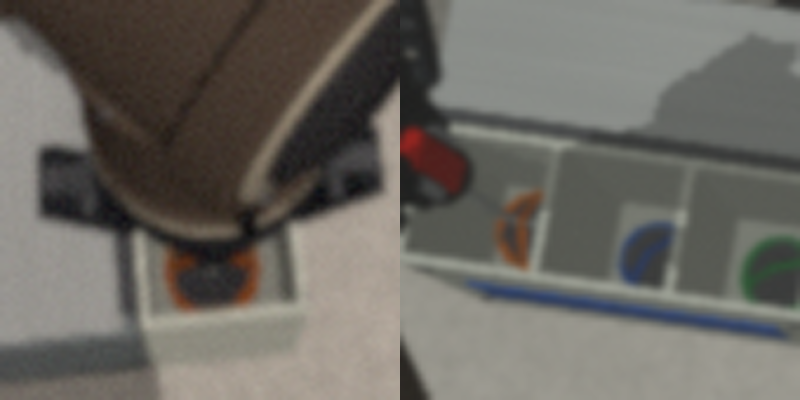

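In the top panel the orange rim has shifted outward and up (left edge 503→495), so the strainer is hanging on the hook. I'll lift it clear.

```bash
python3 - <<'E'
from h import *
p=np.array(r.current_ee_pos())
r.move_straight([*p[:2],.405],vel=.09); r.hold(.4); print(r.current_force(),r.current_clock())
d=cam("scene");d2=cam("top"); e=p[:2]+np.array([np.cos(-1.72),np.sin(-1.72)])*.0075
print(proj(d,[*e,.19]),proj(d2,[*e,.19]))
cv2.imwrite('pics/up.png',np.hstack([cv2.resize(d['image'][240:350,210:320],(400,400),interpolation=cv2.INTER_CUBIC),cv2.resize(d2['image'][130:240,100:210],(400,400),interpolation=cv2.INTER_CUBIC)]))
for k in range(2): print([ (np.round(b['box']).tolist(),b['confidence']) for b in r.boxes_of('strainer_orange',('top','scene')[k])[:2]])
E
```

```text
[ 0.84495796 -0.53947244 -1.31657777] 20.4417
[259.85305686 304.11628903] [142.02584637 177.64993941]
[([139.0, 178.0, 27.0, 24.0], 0.68)]
[([258.0, 307.0, 23.0, 23.0], 0.85)]
```

View pics/up.png

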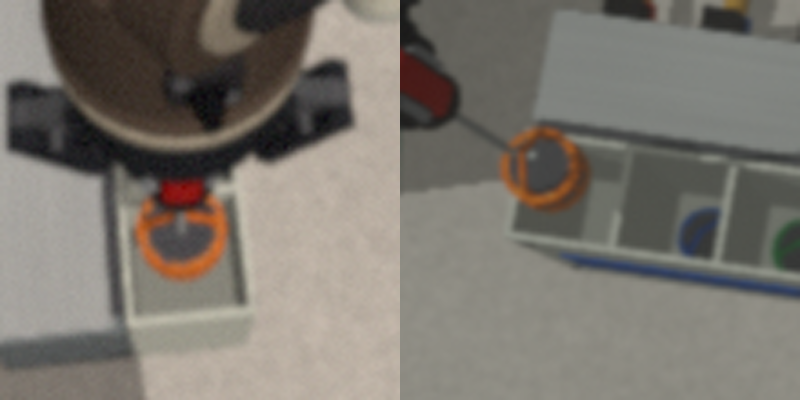

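The strainer hangs level on the hook, clear of the rim, at (180,235) in the scene panel and (545,165) in the top panel. On to the tray.

```bash
python3 - <<'E'
from h import *
y=-1.72; hx=np.array([np.cos(y),np.sin(y)]); c=np.array([.523,-.116]); e=c-hx*.0075
r.move_straight([*e,.405],vel=.13); r.hold(.3); print(r.current_clock())
def see(z):
    for n in('top','scene'):
        d=cam(n)
        for k in('strainer_orange','rinse_bottle','brush'):
            b=r.boxes_of(k,n)[:1]
            if b: print(n,k,at_z(d,*b[0]['box'][:2],z if k[0]=='s' else .03).round(3),np.round(b[0]['box']),round(b[0]['confidence'],2))
r.move_straight([*e,.24],vel=.12); r.hold(.2); see(.042)
r.move_straight([*e,.204],vel=.035); r.hold(.3); print(r.current_clock(),r.current_force()); see(.02)
E
```

```text
23.8667
top brush [ 0.42  -0.072  0.03 ] [272. 258.  15.  18.] 0.74
scene strainer_orange [ 0.526 -0.108  0.042] [257. 186.  16.  20.] 0.83
scene brush [ 0.426 -0.095  0.03 ] [292. 185.  27.  35.] 0.67
27.4667 [-0.38064764 -0.05280903 -0.99007224]
top brush [ 0.419 -0.077  0.03 ] [274. 258.  18.  20.] 0.7
scene strainer_orange [ 0.524 -0.109  0.02 ] [258. 189.  16.  18.] 0.8
scene rinse_bottle [ 0.626 -0.139  0.03 ] [220. 185.  22.  41.] 0.88
scene brush [ 0.431 -0.094  0.03 ] [290. 186.  25.  32.] 0.76
```

```bash
python3 - <<'E'
from h import *
y=-1.72; hx=np.array([np.cos(y),np.sin(y)]); c=np.array([.523,-.116]); e=c-hx*.0325
r.move_straight([*e,.204],vel=.04); r.hold(.2)
def see(z):
    for n in('top','scene'):
        d=cam(n)
        for b in r.boxes_of('strainer_orange',n)[:1]: print(n,at_z(d,*b['box'][:2],z).round(3),np.round(b['box']),round(b['confidence'],2))
see(.02); print(r.current_clock(),r.current_force())
r.move_straight([*e,.24],vel=.05); see(.02)
r.move_straight([*e,.40],vel=.2); see(.02)
print(r.current_clock())
d=cam('scene');d2=cam('top')
cv2.imwrite('pics/placed.png',np.hstack([cv2.resize(d['image'][140:250,200:310],(400,400),interpolation=cv2.INTER_CUBIC),cv2.resize(d2['image'][160:270,240:350],(400,400),interpolation=cv2.INTER_CUBIC)]))
E
```

```text
scene [ 0.521 -0.108  0.02 ] [259. 189.  14.  17.] 0.49
29.0417 [ 0.67947124  0.30594913 -0.47736095]
scene [ 0.578 -0.41   0.02 ] [221. 112.  32.  82.] 0.61
scene [ 0.528 -0.113  0.02 ] [256. 188.  16.  19.] 0.5
31.2583
```

```bash
python3 - <<'E'
from h import *
p=np.array([.488,-.333,0]); u=np.array([np.cos(.205),np.sin(.205),0]); a=p-u*.085
r.move_straight([*r.current_ee_pos()[:2],.45],vel=.2)
r.reach([*a[:2],.45],Q(-.22+np.pi)); print(np.round(r.current_joints(),2),r.current_clock())
r.move_straight([*a[:2],.2075],vel=.25); r.hold(.2)
r.move_straight([*p[:2],.2075],vel=.08); r.hold(.2); print(r.current_force(),r.current_moment())
r.move_straight([*p[:2],.193],vel=.04); r.hold(.3); print(r.current_force(),r.current_moment(),r.current_ee_pos(),r.current_clock())
d=cam('scene');d2=cam('top')
cv2.imwrite('pics/back.png',np.vstack([np.hstack([cv2.resize(d['image'][r0:r0+75,c:c+100],(400,300),interpolation=cv2.INTER_CUBIC),cv2.resize(e['image'][r1:r1+75,c1:c1+100],(400,300),interpolation=cv2.INTER_CUBIC)]) for e,r0,c,r1,c1 in((d2,150,205,185,240),(d2,75,195,185,340))]))
E
```

```text
[ 0.74  0.16 -0.15  1.49  0.02  1.49  1.95] 33.5583
[ 0.43016467  0.71421568 -1.12061031] [ 0.04302024 -0.03306937  0.00844304]
[ 0.03779721 -0.65524034 -1.11523841] [-0.03894513 -0.01330743 -0.01435723] [ 0.48799691 -0.33297402  0.19292408] 37.1
```

View pics/back.png

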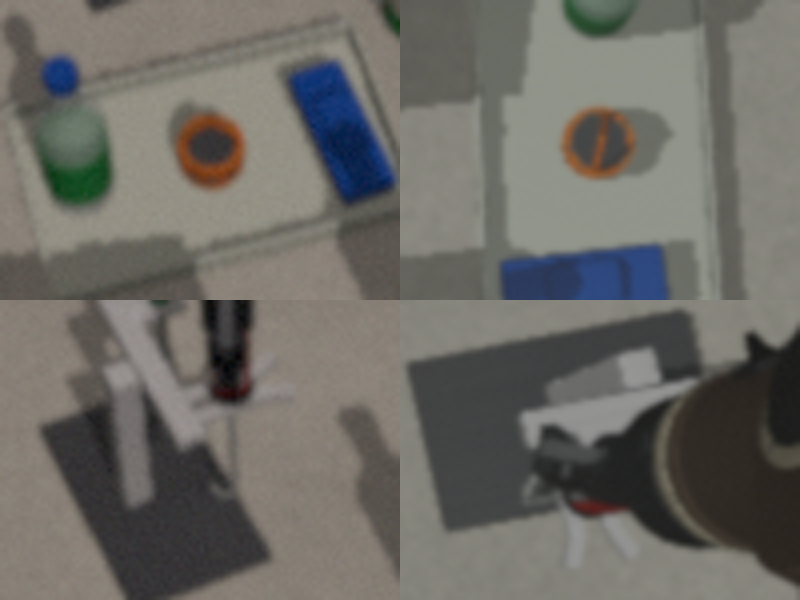

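The strainer stands upright mid-tray at (210,150) and (598,143). The hook's shaft is between the prongs (guard at (230,395)), so I can seat and release it.

```bash
python3 - <<'E'
from h import *
r.move_straight([.488,-.333,.1918],vel=.02); r.hold(.2); print(r.current_force())
r.command_gripper(.05); r.hold(.4)
r.move_straight([.488,-.333,.30],vel=.1); r.move_straight([.488,-.333,.45],vel=.3)
r.reach([.40,.0,.45],Q(-.22+np.pi)); r.hold(1); print(r.current_clock())
for n in('top','scene'):
    cam(n)
    for k in('hook','strainer_orange'): print(n,k,[(np.round(b['box']).tolist(),round(b['confidence'],2)) for b in r.boxes_of(k,n)[:2]])
d=cam('scene'); I=d['image'].astype(int); k=(I[...,2]>80)&(I[...,2]>2*I[...,1])&(I[...,2]>2*I[...,0]); k[:, :240]=0;k[:,275:]=0;k[120:]=0
v,u=np.nonzero(k); print(u.min(),u.max(),v.min(),v.max(),len(u))
E
```

```text
[-1.20442663 -0.03693117  5.31982906]
42.65
top hook [([385.0, 232.0, 28.0, 16.0], 0.58)]
top strainer_orange [([288.0, 222.0, 18.0, 20.0], 0.6)]
scene hook [([255.0, 92.0, 9.0, 25.0], 0.54)]
scene strainer_orange [([257.0, 188.0, 16.0, 20.0], 0.6)]
248 255 79 97 66
```

```bash
python3 -c "
from plant import r
print(r.hand_in())"
```

```text
the job is handed in; nothing more can be done
None
```

I handed the job in at about 43 s of the 61 s allowed; no verdict came back. The orange strainer was lifted out with the hook alone and stands upright mid-tray, and the hook hangs in its fork where it started, going by the last camera check.

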